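# Index a resin specimen under the swing-arm lens

### The arm

A 6-joint arm with a two-finger parallel gripper is mounted at the origin on a cart in front of the work surface, level with it; the furniture and walls round the work are solid. World frame = base frame: x ahead of the robot, y to its left, z up, the work surface at z = 0. Lengths are in mm, angles in rad, forces in N, time in s.
With the tool pointing down it reaches from about 350 to 875 mm from the base axis. Payload 4.2 kg.
Tool frame: the origin (TCP) lies between the finger pads; the fingertips stand 17 mm ahead of it and the grasp point (between the pads) lies 2 mm behind it (nose_length is the distance from the TCP to the fingertips, in mm); z points along the fingers, y is the direction in which the jaws open and shut (so a half turn about z gives the same grasp; the last joint's range is limited). The gripper opens to 85 mm and grips with 20 to 120 N. Pads are 22 mm wide; open, the fingers measure 114 mm over their backs; the gripper's body (76 mm by 85 mm) begins 54 mm behind the grasp point. The pads swing forward as they close: fully open they stand 13 mm farther back than shut.
Start: joints at [-1.045, 0.385, 0.008, 0, -1.194, -0.259], TCP at [164.795, -602.861, 248.312] pointing down, gripper open.
Joint ranges: [-3.14, 3.14], [-1.21, 2.06], [-1.07, 1.41], [-3.16, 2.05], [-2.99, -0.16], [-3.1, 3.1]. Speed limits (rad/s): [2.79, 2.79, 3.14, 3.14, 3.14, 3.14].

### API

Orientations are given as a unit quaternion [x, y, z, w].
In Python, from bench import * gives the robot as it stands.
- The arm moves only by the tool jog_arm, never from a script. Its argument "increments" is a list of rows, each a list of 4 numbers: the shift along the tool's x, y, z in m, then the turn about the tool's z in degrees. A call has 1 to 10 rows; each row is the pose to reach, as a shift and turn from the pose measured when the call began, along the tool's axes at that moment; what a row does not reach only later rows make up. A row lasts 1/8 s, in which the tool goes at most 62.5 mm and 10.7 degrees, less where a joint would pass 70% of its speed; a pose out of reach is approached as far as the arm can. A call with a gripper value outside its range is refused whole. "hand" is the gripper's target within -1 to 1 (fully open at 1, half-way at 0, shut at -1), set as the call begins (left out, the last holds). The fingers move at their own pace and stop on an object; the grip force is fixed at half the most. Time passes only in rows, so rows that repeat a pose let the fingers close. It gives the time, the measured TCP pose, the force and the opening at its end, in the units of the state.
- read_state(): the state, without advancing time (a new reading comes with each control period).
- get_image(name): name is "scene" or "top" or "wrist"; returns the picture (384x512x3 uint8, red, green, blue); there is no depth.
- calibration(name): a dict with "fx", "fy", "cx", "cy" (pixels), "position" and "rotation" of the camera in the world; the wrist camera has in their place "hand_eye" (4x4, takes a point from camera to tool coordinates, whose origin is the TCP and whose axes are the flange's). Camera axes: x right, y up, looking along -z (the intrinsics and any distortion apply to the point x, -y, -z); pixel columns grow to the right and rows downward; lengths in mm; the calibration is good to about 2 mm. A picture is of the moment at which its call begins: read the wrist's pose just before it. calibration takes no time and is no camera call.
- job_done(): hands the job in, once; it reports no verdict.
The state is a dict: "clock": time; "joints": joint angles; "joint_vel": joint speeds; "joint_efforts": joint torques, N m; "position": TCP position; "ee_rot": TCP orientation; "contact_force": force on the tool from outside, world axes, zero at the start; "wrist_torque": the same for the moment, N m; "gripper_width": finger opening in mm.
Only numpy, scipy, OpenCV 4.12 (cv2) and the standard library are available. Lean on these libraries where they do the work, as an engineer would, in place of code of your own. Each camera call takes 0.05 s, during which the arm holds its last target.

### The job

Get the beetle block ready for inspection: with a fingertip on the rubber pad, push its carriage along the rail until it clicks into the stop in line with the lens stand, and swing the lens arm round against its stop so that the lens sits over the block. Only push: do not touch or lift the block, which stays flat in its seat, and leave the vial, bottle, pencil and resin disc about it undisturbed.

Things in the scene. Friction and masses are not known exactly. Their poses are not given: they have to be found in the camera images.
- rail: aluminium base plate 90 (x) x 500 (y) x 12 mm with two steel rods between black end blocks (38 mm high), fixed to the worktop. Origin: centre of its underside. Its y axis runs along the rail, in the direction in which the carriage is to be pushed; x points to the side where the lens stand is. White strip with graduations along the -x edge.
- carriage (a joint): travel of the carriage along the rail's +y, m; 0 at the start, rail end at 0.27. It slides against about 1.5 N and stays where it is left. A sprung ball under it drops into a notch when the seat is level with the click stop: the carriage jumps forward by itself over the last 4 mm, so that the push falls to nothing, and then it holds firm: some 15 to 20 N are needed to drive it out again. Let go there, it stands within 1 mm of the notch's middle.
- push_face (a point): centre of the black ribbed rubber pad (52 mm wide, from 47 to 83 mm high) on the upright -y face of the grey thumb rest, a wedge 60 mm wide, 86 mm high at the carriage's -y end; push it along the rail's +y. At the start the rail's end block (38 mm high) lies just behind and below it. It moves with the carriage, 78 mm behind the seat's centre. Axes as the rail's.
- seat (a point): centre of the floor of the block's seat on the grey carriage plate (84 x 132 mm), 46 mm above the worktop; black frame 6 mm high. Moves with the carriage.
- click_stop (a point): point on the rail's centre line, 46 mm above the worktop, where the seat's centre lies when the carriage has clicked; a yellow pointer on the lens stand marks it. Somewhere 150 to 240 mm beyond the seat's start. Axes as the rail's.
- lens_arm (a joint): angle of the lens arm on its post, rad; 0 against the stop, where the arm points along the rail's -x and the lens stands over the click stop; grows as the arm swings away, clockwise seen from above, towards the rail's +y (at 1.57 it points along +y), up to 1.75. Friction 0.06 N m; it stays where it is left.
- lens_pivot (a point): on the upright axis about which the lens arm turns, 95 mm from the click stop towards the rail's +x, 116 mm above the worktop (mid-height of the arm). Post 14 mm thick, collar of 26 mm diameter up to 127 mm high, cap up to 133 mm.
- lens_center (a point): centre of the lens, 95 mm from lens_pivot, 116 mm above the worktop. Black ring of 60 mm outer diameter, from 109 to 123 mm high; between collar and ring an aluminium bar 10 mm wide and 110 to 122 mm high, free from 15 to 63 mm from the pivot.
- beetle_block: clear resin block 30 x 44 x 20 mm with a beetle, loose in the seat with about 2 mm of play. Origin: centre of its underside.
- red_vial: specimen vial with red cap, 23 mm diameter, 60 mm high, standing loose behind the rail. Origin: centre of its underside.
- blue_dropper: white dropper bottle with blue cap, 33 mm diameter, 85 mm high, standing loose behind the rail. Origin: centre of its underside.
- pencil: green pencil 7 x 123 x 7 mm lying behind the lens stand. Origin: centre of the underside; long axis y.
- disc: clear resin disc with a winged insect, 67 mm diameter, 24 mm high, beyond the rail's +y end. Origin: centre of its underside.
Mind the look-alikes: they are no part of the job. Leave any purple or turquoise look-alike of the beetle_block alone.

How it is judged (in metres and radians):
At the end, for the whole second after the job is handed in: The carriage seat is within 2 mm of the click stop, the lens arm within 0.05 rad of its stop, and the block lies level (0.08 rad) and at rest in the seat, within 6 mm of its centre (horizontal distance between seat and click_stop below 0.002 m and value of joint lens_arm below 0.05 rad and distance between beetle_block and seat below 0.006 m and angle between beetle_block's own z axis and vertical below 0.08 rad and linear speed of beetle_block below 0.02 m/s); the robot touches nothing.
It fails at once if the beetle block is touched by the robot (contact force between the arm and beetle_block above 0.5 N).
It fails at once if the beetle block is lifted or thrown out of its seat (z of beetle_block in the frame of seat above 0.006 m).
It fails at once if a bystander is moved by more than 12 mm (distance of any of red_vial, blue_dropper, pencil, disc from where it was at the start of the episode above 0.012 m).
It also fails if it takes over 59 s, if anything falls off the work surface, if the arm or the gripper's body presses on something with over 40 N, if the wrist force passes 120 N, or if a joint passes its speed limit or range.

## Working session

There is one attempt and no reset: what is moved stays moved. The work goes in short steps, Python scripts to look and compute and a tool call to move; the robot and the scene stay as the last step left them, time stands still between calls to the robot, and variables do not carry over. Pictures are saved under pics/ and viewed, and the job is handed in when it is done.

Besides the shell and the picture viewer there is one more tool, called in YAML: its name, and indented under it one key for each argument. jog_arm: Moves the arm, as the interface text tells. Its arguments: {"type":"object","properties":{"increments":{"type":"array"},"hand":{"type":"number"}},"required":["increments"]}

```bash
ls; mkdir -p pics; python3 - <<'E'
from bench import *
import cv2
print(read_state())
for n in ("scene","top","wrist"):
    c=calibration(n);print(n,c)
    im=get_image(n);cv2.imwrite(f"pics/{n}0.png",im[:,:,::-1])
E
```

```text
pics
{'clock': 0.0, 'joints': array([-1.04540287e+00,  3.85552670e-01,  6.63770508e-03, -5.29061289e-04,
       -1.19400955e+00, -2.58590824e-01]), 'joint_vel': array([ 0.00083226, -0.00162402, -0.00018851,  0.00030452, -0.00184711,
        0.00101808]), 'joint_efforts': array([-8.11668360e-05, -3.92288697e+01,  1.88401830e+01,  4.18627962e+00,
       -4.67803708e-03,  1.70194517e-05]), 'position': array([ 164.65719561, -602.3510076 ,  247.22408455]), 'ee_rot': array([-1.32909200e-01,  9.91127616e-01,  1.07731250e-03, -1.79294912e-04]), 'contact_force': array([1.57724362, 0.6814271 , 0.30842961]), 'wrist_torque': array([-0.05299513, -0.04161982, -0.00468775]), 'gripper_width': 85.47687169753148}
scene {'fx': 363.4473570601452, 'fy': 363.4473570601452, 'cx': 257.01910754725026, 'cy': 183.0760072501345, 'position': array([ 64.42922546, 626.6498428 , 726.99501735]), 'rotation': array([-0.13682635,  0.41065843,  0.84893541, -0.30322744])}
top {'fx': 485.54413869654206, 'fy': 485.54413869654206, 'cx': 248.90881722882077, 'cy': 194.77391552372472, 'position': array([ 295.01276136,  -24.33608444, 1335.36007677]), 'rotation': array([ 0.07859185, -0.07424045, -0.6772933 ,  0.72772622])}
wrist {'fx': 330.1561511425579, 'fy': 330.1561511425579, 'cx': 250.6028808773013, 'cy': 194.1550878597306, 'hand_eye': array([[ 4.62303041e-04,  9.48097705e-01,  3.17978817e-01,
         8.13295643e+01],
       [ 9.99999309e-01, -9.47257169e-05, -1.17144120e-03,
         8.18058501e-03],
       [-1.08051994e-03,  3.17979139e-01, -9.48097094e-01,
        -1.25066874e+02],
       [ 0.00000000e+00,  0.00000000e+00,  0.00000000e+00,
         1.00000000e+00]])}
```

View pics/scene0.png

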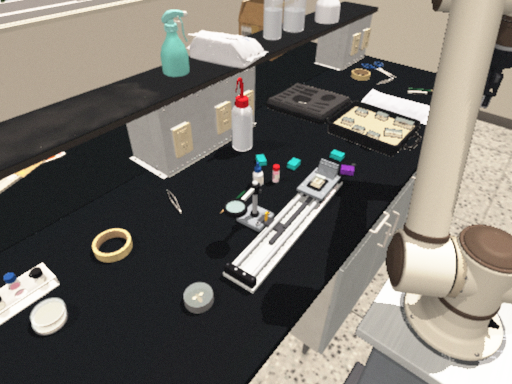

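View pics/top0.png

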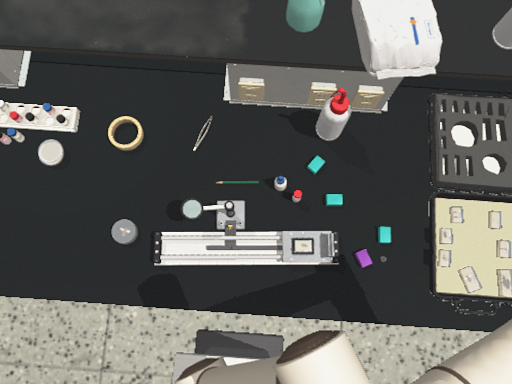

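View pics/wrist0.png

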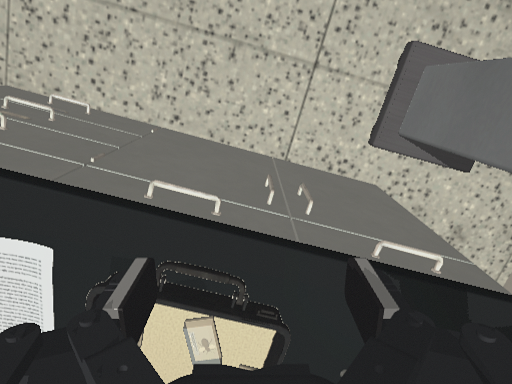

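The top view shows the rail from (155,248) to (338,248). The carriage is at its right end (the world -y end), with the block at (302,246). The lens stand is near (230,215), with the lens at (192,209). I'll zoom in next.

```bash
python3 - <<'E'
import cv2
im=cv2.imread("pics/top0.png")
c=im[170:280,145:345];cv2.imwrite("pics/topz.png",cv2.resize(c,None,fx=4,fy=4,interpolation=cv2.INTER_CUBIC))
im=cv2.imread("pics/scene0.png")
c=im[140:290,210:370];cv2.imwrite("pics/scenez.png",cv2.resize(c,None,fx=4,fy=4,interpolation=cv2.INTER_CUBIC))
E
```

```text
(no output)
```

View pics/topz.png

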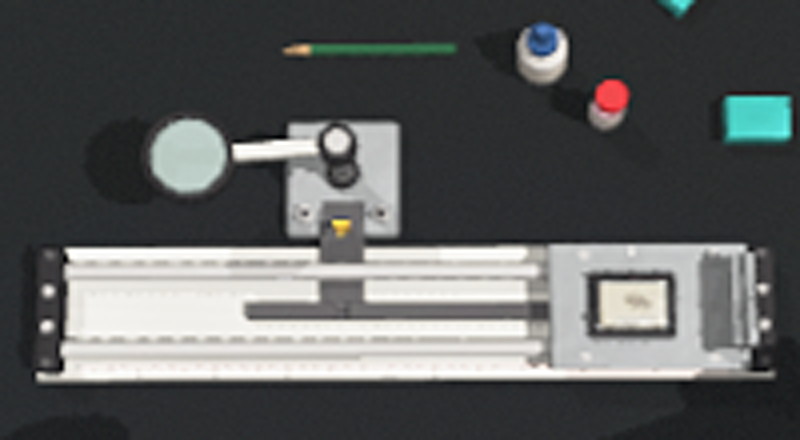

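View pics/scenez.png

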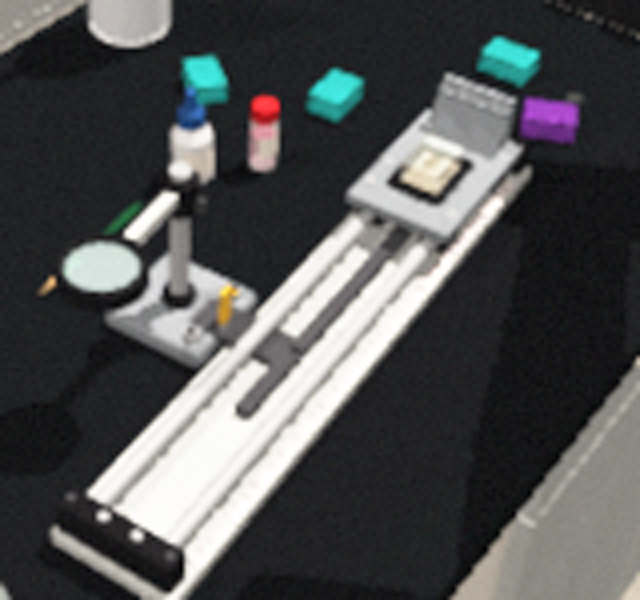

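```bash
cat > h.py <<'E'
from bench import *
import numpy as np, cv2
from scipy.spatial.transform import Rotation as R
def ray(cal,u,v):
    d=np.array([(u-cal["cx"])/cal["fx"],-(v-cal["cy"])/cal["fy"],-1.])
    return cal["position"],R.from_quat(cal["rotation"]).apply(d)
def on(cal,u,v,z):
    p,d=ray(cal,u,v); return p+d*(z-p[2])/d[2]
def proj(cal,P):
    q=R.from_quat(cal["rotation"]).inv().apply(np.asarray(P,float)-cal["position"])
    return cal["cx"]+cal["fx"]*q[0]/-q[2], cal["cy"]+cal["fy"]*q[1]/q[2]
def wcal():
    s=read_state(); c=calibration("wrist"); H=np.array(c["hand_eye"])
    Rt=R.from_quat(s["ee_rot"])
    return dict(fx=c["fx"],fy=c["fy"],cx=c["cx"],cy=c["cy"],position=s["position"]+Rt.apply(H[:3,3]),rotation=(Rt*R.from_matrix(H[:3,:3])).as_quat())
E
python3 - <<'E'
from h import *
t=calibration("top");s=calibration("scene")
def T(u,v,z): return on(t,145+(u+.5)/4-.5,170+(v+.5)/4-.5,z).round(1)
def S(u,v,z): return on(s,210+(u+.5)/4-.5,140+(v+.5)/4-.5,z).round(1)
for n,u,v,z in [("BL",38,380,12),("BR",775,378,12),("blkL",50,248,38),("blkR",763,248,38),("blkRbot",763,372,38),("seat",632,304,52),("wedge top +x",752,255,86),("wedge top -x",752,348,86),("cap",336,138,133),("lens",188,155,116),("ptr",341,228,60),("carr TL",549,243,46),("carr BL",549,367,46),("vial",611,95,60),("dropper",543,38,85)]:
    print(n,T(u,v,z))
print("scene")
for n,u,v,z in [("lens",103,268,116),("cap",180,172,133),("seat",434,172,52),("wedgeTopL",447,76,86),("wedgeTopR",517,100,86),("vial",265,104,60)]:
    print(n,S(u,v,z))
E
```

```text
BL [374.3 236.2  12. ]
BR [ 411.4 -260.9   12. ]
blkL [461. 233.  38.]
blkR [ 495.4 -245.4   38. ]
blkRbot [ 412.5 -248.1   38. ]
seat [ 449.7 -157.8   52. ]
wedge top +x [ 482.9 -230.3   86. ]
wedge top -x [ 422.9 -232.3   86. ]
cap [531.3  42.  133. ]
lens [516.8 136.4 116. ]
ptr [485.3  37.9  60. ]
carr TL [ 487.3 -101.1   46. ]
carr BL [ 404.9 -105.8   46. ]
vial [ 588.4 -136.1   60. ]
dropper [618.1 -87.   85. ]
scene
lens [517.3 133.9 116. ]
cap [527.7  45.7 133. ]
seat [ 445.6 -155.7   52. ]
wedgeTopL [ 481.3 -225.5   86. ]
wedgeTopR [ 424.  -232.4   86. ]
vial [ 587.5 -134.5   60. ]
```

Both views agree to about 4 mm, and the measured points match the given sizes:
- **Rail:** yaw 4.3°, length 498 mm.
- **Seat:** about (448,-157), on the rail's centre line.
- **Push face:** about (454,-233).
- **Lens pivot:** about (530,44), with the arm at about 1.5 rad. This puts the click stop at about (435,37), a travel of about 195 mm.

These could be mistaken for the target (top image pixels):
- **Blocks:** turquoise at (316,165), (334,200) and (385,235), and purple at (363,258).
- **Black end blocks:** (337,248) and (157,248).

The target is the carriage with the grey wedge and the cream beetle block at (302,246). The crop confirmed this.

```bash
cat >> h.py <<'E'
RX=np.array([.9972,.0744,0]);RY=np.array([-.0744,.9972,0]);C=np.array([437.8,-9,0.])
def goto(P,yaw=None):
    "tool-axis shift (m) to world point P, and turn so that tool y lies along RY"
    s=read_state();Rt=R.from_quat(s["ee_rot"])
    d=Rt.inv().apply(np.asarray(P,float)-s["position"])/1000
    ty=Rt.as_matrix()[:,1]; want=np.arctan2(RY[1],RY[0]); a=np.degrees(want-np.arctan2(ty[1],ty[0]))
    print("shift",d.round(4),"turn",round(-a,2),"clock",s["clock"])
E
python3 - <<'E'
from h import *
goto([457,-275,180])
E
```

```text
shift [-0.3683  0.2388  0.0678] turn 11.01 clock 0.15
```

jog_arm:
  increments:
    - [-0.05,0.03,0.0,3]
    - [-0.1,0.065,0.01,6]
    - [-0.15,0.1,0.02,9]
    - [-0.2,0.13,0.03,11]
    - [-0.25,0.163,0.04,11]
    - [-0.3,0.195,0.055,11]
    - [-0.34,0.22,0.063,11]
    - [-0.368,0.239,0.068,11]
    - [-0.368,0.239,0.068,11]
    - [-0.368,0.239,0.068,11]
  hand: -1

```text
clock: 1.4
position: [456.3, -274.9, 179.7]
ee_rot: [-0.037, 0.999, 0.001, -0.001]
contact_force: [-0.5, -0.2, 0.6]
gripper_width: -0.4
```

```bash
python3 - <<'E'
from h import *
c=wcal()
im=get_image("wrist");cv2.imwrite("pics/w1.png",im[:,:,::-1])
im=get_image("scene");cv2.imwrite("pics/s1.png",cv2.resize(im[130:240,250:410,::-1],None,fx=4,fy=4,interpolation=cv2.INTER_CUBIC))
print(proj(c,[454,-233,86]),proj(c,[448,-157,46]))
goto([457,-275,75])
E
```

```text
(np.float64(309.194502868166), np.float64(206.09682118916334)) (np.float64(393.4634495700629), np.float64(188.6329479615154))
shift [-0.001   0.0003  0.1049] turn -0.06 clock 1.5
```

View pics/w1.png

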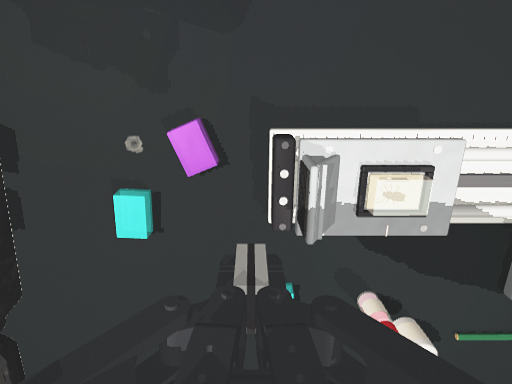

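View pics/s1.png

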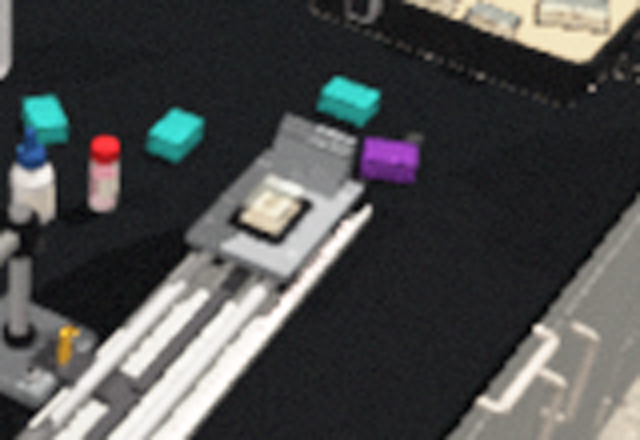

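The wrist view shows the wedge at (312,200), the end block at (284,180) and the seat at (397,190). These match the predicted points (309,206) and (393,189). I'll lower the fingertip behind the pad.

jog_arm:
  increments:
    - [0,0,0.03,0]
    - [0,0,0.06,0]
    - [0,0,0.09,0]
    - [0,0,0.105,0]
    - [0,0,0.105,0]
    - [0,0,0.105,0]

```text
clock: 2.25
position: [456.7, -275.9, 76.1]
ee_rot: [-0.037, 0.999, 0.0, 0.001]
contact_force: [-0.1, -0.4, -0.3]
gripper_width: -0.6
```

```bash
python3 - <<'E'
from h import *
im=get_image("scene");cv2.imwrite("pics/s2.png",cv2.resize(im[110:240,250:410,::-1],None,fx=4,fy=4,interpolation=cv2.INTER_CUBIC))
s=read_state();print(s["position"],s["contact_force"])
print(R.from_quat(s["ee_rot"]).inv().apply(RY))
E
```

```text
[ 456.82030472 -275.76850729   76.20817129] [0.30338439 0.41068118 0.7201253 ]
[9.58334966e-04 9.99970989e-01 5.50180599e-04]
```

View pics/s2.png

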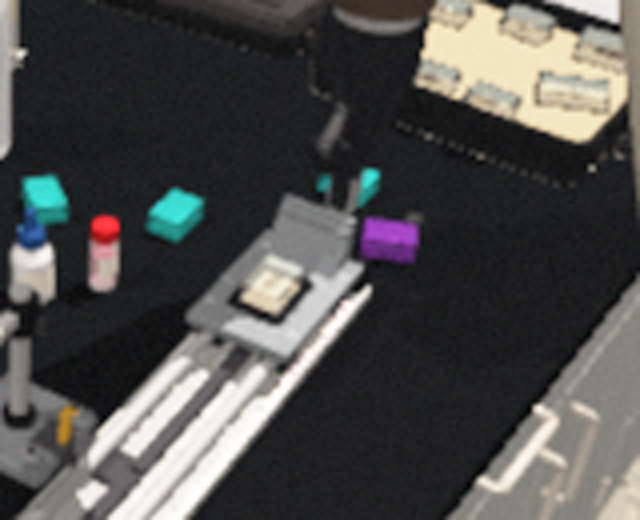

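The fingertip stands behind the wedge at about (340,190), clear of the end block. The tool's y axis lies along the rail. I'll approach to contact.

jog_arm:
  increments:
    - [0,0.004,0,0]
    - [0,0.008,0,0]
    - [0,0.012,0,0]
    - [0,0.016,0,0]
    - [0,0.02,0,0]
    - [0,0.024,0,0]
    - [0,0.028,0,0]
    - [0,0.032,0,0]
    - [0,0.036,0,0]
    - [0,0.04,0,0]

```text
clock: 3.55
position: [453.8, -235.7, 76.2]
ee_rot: [-0.037, 0.999, 0.0, 0.001]
contact_force: [-0.7, -4.4, -1.8]
gripper_width: -0.1
```

```bash
python3 - <<'E'
from h import *
im=get_image("scene");cv2.imwrite("pics/s3.png",cv2.resize(im[110:240,250:410,::-1],None,fx=4,fy=4,interpolation=cv2.INTER_CUBIC))
im=get_image("top");cv2.imwrite("pics/t3.png",cv2.resize(im[170:280,145:345,::-1],None,fx=4,fy=4,interpolation=cv2.INTER_CUBIC))
s=read_state();print(s["position"],s["contact_force"])
E
```

```text
[ 453.69236903 -235.20984025   76.15402674] [-0.06187079  0.7423481  -0.47738001]
```

View pics/s3.png

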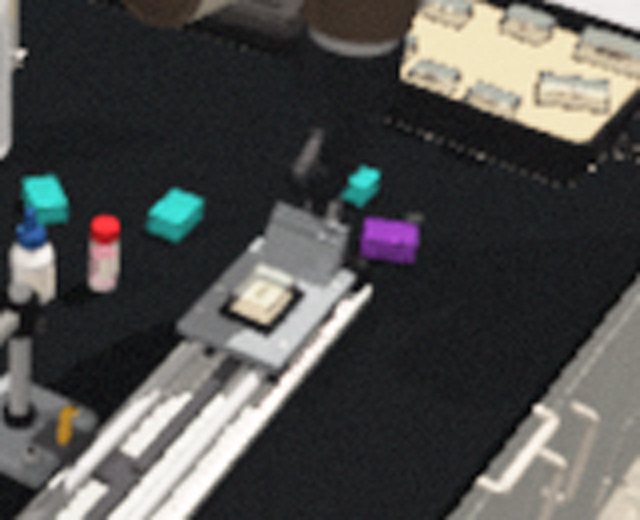

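View pics/t3.png

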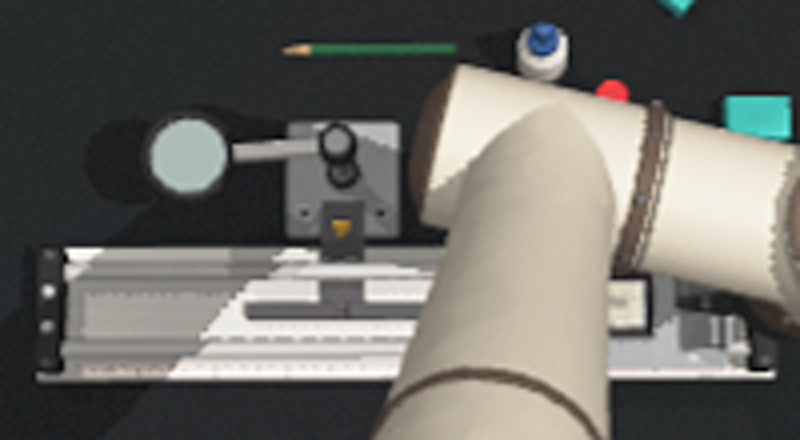

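The seat is now at (262,298) in the scene crop, against (270,290) before, so the carriage has started to move. I'll measure how much.

```bash
python3 - <<'E'
from h import *
s=calibration("scene")
def m(n):
    im=cv2.imread(n);h=cv2.cvtColor(im,cv2.COLOR_BGR2HSV)
    k=cv2.inRange(h,(12,25,120),(35,120,255));k[:240]=0;k[340:]=0;k[:,:200]=0;k[:,330:]=0
    nn,l,st,ce=cv2.connectedComponentsWithStats(k);i=1+np.argmax(st[1:,4]);u,v=ce[i];print(st[i],ce[i])
    p=on(s,250+(u+.5)/4-.5,110+(v+.5)/4-.5,62);print(p,RY@(p-C))
m("pics/s2.png");m("pics/s3.png")
E
```

```text
[ 241  269   59   46 1581] [270.33776091 291.74509804]
[ 442.16759214 -142.59661734   62.        ] -133.5474956665258
[ 232  279   59   45 1606] [261.85990037 301.124533  ]
[ 441.13747948 -129.13530273   62.        ] -120.04723235566047
```

It has moved 13.5 mm, so about 181 mm remain. I'll keep pushing.

jog_arm:
  increments:
    - [0,0.006,0,0]
    - [0,0.012,0,0]
    - [0,0.018,0,0]
    - [0,0.024,0,0]
    - [0,0.03,0,0]
    - [0,0.036,0,0]
    - [0,0.042,0,0]
    - [0,0.048,0,0]
    - [0,0.054,0,0]
    - [0,0.06,0,0]

```text
clock: 4.9
position: [449.2, -175.0, 76.2]
ee_rot: [-0.037, 0.999, 0.001, 0.001]
contact_force: [1.0, -3.1, -1.8]
gripper_width: -0.2
```

jog_arm:
  increments:
    - [0,0.006,0,0]
    - [0,0.012,0,0]
    - [0,0.018,0,0]
    - [0,0.024,0,0]
    - [0,0.03,0,0]
    - [0,0.036,0,0]
    - [0,0.042,0,0]
    - [0,0.048,0,0]
    - [0,0.054,0,0]
    - [0,0.06,0,0]

```text
clock: 6.15
position: [444.7, -114.7, 76.3]
ee_rot: [-0.037, 0.999, 0.001, 0.001]
contact_force: [1.7, -3.8, -2.2]
gripper_width: -0.0
```

```bash
python3 - <<'E'
from h import *
im=get_image("scene");cv2.imwrite("pics/s4.png",cv2.resize(im[110:260,220:410,::-1],None,fx=4,fy=4,interpolation=cv2.INTER_CUBIC))
s=read_state();p=s["position"]-C;print(s["position"],p@RX,p@RY,s["contact_force"],R.from_quat(s["ee_rot"]).inv().apply(RY))
E
```

```text
[ 444.620945   -114.19398772   76.30747647] -1.024586330662267 -105.40692286190779 [0.00087555 0.8090629  0.5929915 ] [6.82046120e-04 9.99970043e-01 1.62715224e-03]
```

View pics/s4.png

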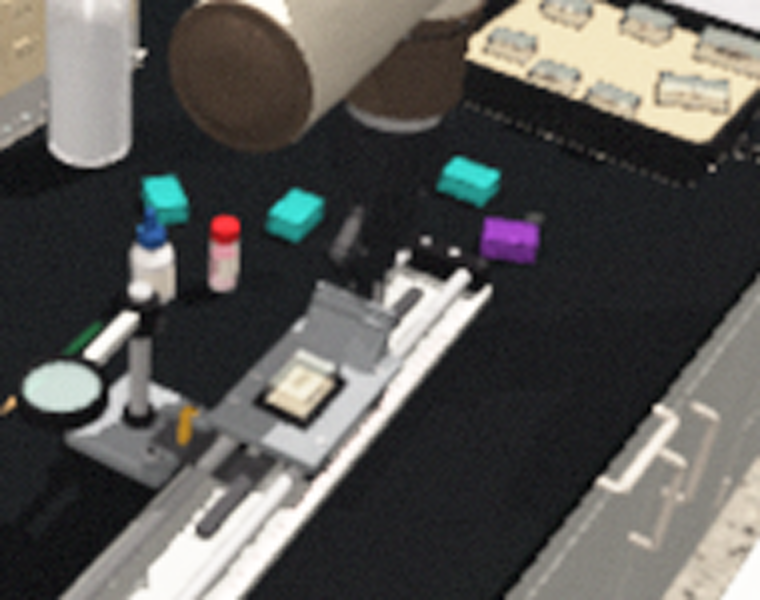

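The carriage is sliding straight, with the block in its seat at (300,388) in the crop. About 60 mm remain. I'll push 40 mm, then go in small steps.

jog_arm:
  increments:
    - [0,0.004,0,0]
    - [0,0.008,0,0]
    - [0,0.012,0,0]
    - [0,0.016,0,0]
    - [0,0.02,0,0]
    - [0,0.024,0,0]
    - [0,0.028,0,0]
    - [0,0.032,0,0]
    - [0,0.036,0,0]
    - [0,0.04,0,0]

```text
clock: 7.45
position: [441.6, -74.1, 76.4]
ee_rot: [-0.037, 0.999, 0.001, 0.001]
contact_force: [0.2, -2.7, -1.0]
gripper_width: 0.1
```

jog_arm:
  increments:
    - [0,0.0015,0,0]
    - [0,0.003,0,0]
    - [0,0.0045,0,0]
    - [0,0.006,0,0]

```text
clock: 7.95
position: [441.2, -68.0, 76.4]
ee_rot: [-0.037, 0.999, 0.001, 0.001]
contact_force: [0.5, -2.2, -0.5]
gripper_width: 0.1
```

```bash
python3 - <<'E'
from h import *
im=get_image("scene");cv2.imwrite("pics/s5.png",cv2.resize(im[110:260,220:410,::-1],None,fx=4,fy=4,interpolation=cv2.INTER_CUBIC))
s=read_state();p=s["position"]-C;print(s["position"],p@RX,p@RY,s["contact_force"])
E
```

```text
[441.16056914 -67.87014144  76.37839016] -1.028778974690068 -58.95533138330202 [ 0.62081507 -0.33314471 -0.49406547]
```

View pics/s5.png

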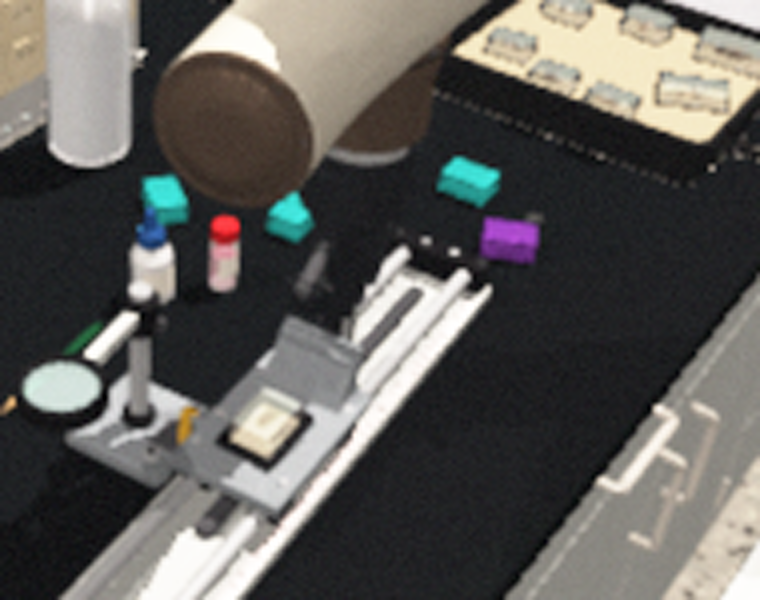

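jog_arm:
  increments:
    - [0,0.0015,0,0]
    - [0,0.003,0,0]
    - [0,0.0045,0,0]
    - [0,0.006,0,0]

```text
clock: 8.5
position: [440.7, -61.7, 76.4]
ee_rot: [-0.037, 0.999, 0.001, 0.001]
contact_force: [0.4, -1.3, -0.6]
gripper_width: -0.4
```

jog_arm:
  increments:
    - [0,0.001,0,0]
    - [0,0.002,0,0]

```text
clock: 8.75
position: [440.6, -59.6, 76.4]
ee_rot: [-0.037, 0.999, 0.001, 0.001]
contact_force: [-0.1, -0.4, -0.4]
gripper_width: -0.2
```

jog_arm:
  increments:
    - [0,0.001,0,0]
    - [0,0.002,0,0]

```text
clock: 9.0
position: [440.5, -57.4, 76.4]
ee_rot: [-0.037, 0.999, 0.001, 0.001]
contact_force: [0.9, 0.2, 0.9]
gripper_width: 0.0
```

```bash
cat > seat.py <<'E'
from h import *
import sys
s=calibration("scene")
def m(im):
    h=cv2.cvtColor(im,cv2.COLOR_BGR2HSV)
    k=cv2.inRange(h,(12,25,120),(35,120,255));k[:300]=0;k[520:]=0;k[:,:200]=0;k[:,400:]=0
    nn,l,st,ce=cv2.connectedComponentsWithStats(k);i=1+np.argmax(st[1:,4]);u,v=ce[i]
    p=on(s,220+(u+.5)/4-.5,110+(v+.5)/4-.5,62);print(st[i],ce[i],"rail y",RY@(p-C),"rel start (-133.5):",RY@(p-C)+133.55)
if len(sys.argv)>1:
    im=get_image("scene");cv2.imwrite(sys.argv[1],cv2.resize(im[110:260,220:410,::-1],None,fx=4,fy=4,interpolation=cv2.INTER_CUBIC)); fs=[sys.argv[1]]
    st=read_state();p=st["position"]-C;print(p@RX,p@RY,st["contact_force"])
else: fs=["pics/s4.png","pics/s5.png"]
for f in fs: m(cv2.imread(f))
E
python3 seat.py; python3 seat.py pics/s6.png
```

```text
[ 267  364   67   54 1988] [299.57645875 390.70472837] rail y -0.923809577817174 rel start (-133.5): 132.62619042218284
[ 231  403   68   55 1868] [265.08351178 431.04175589] rail y 46.2715720865109 rel start (-133.5): 179.8215720865109
-0.9426710090400066 -48.41136037428504 [-0.16081919 -0.31683127  0.13082441]
[ 221  411   70   58 2002] [256.4040959  439.80919081] rail y 56.586424593372364 rel start (-133.5): 190.13642459337237
```

View pics/s6.png

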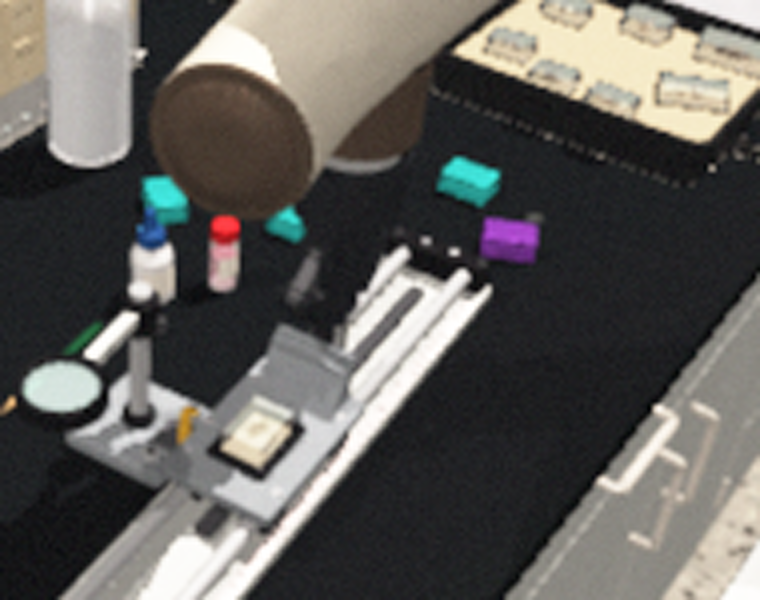

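jog_arm:
  increments:
    - [0,0.001,0,0]

```text
clock: 9.18
position: [440.4, -56.8, 76.5]
ee_rot: [-0.037, 0.999, 0.001, 0.001]
contact_force: [2.6, -8.0, -1.0]
gripper_width: 0.1
```

jog_arm:
  increments:
    - [0,0.001,0,0]

```text
clock: 9.3
position: [440.4, -56.7, 76.5]
ee_rot: [-0.037, 0.999, -0.0, 0.0]
contact_force: [2.6, -8.7, -2.7]
gripper_width: -0.1
```

Over the last 4 mm the force fell to nothing, and it now rises to about 8 N with no further motion. The carriage is held in the notch. I'll back off and go up.

jog_arm:
  increments:
    - [0,-0.01,0,0]
    - [0,-0.025,0,0]
    - [0,-0.04,0,0]
    - [0,-0.04,-0.03,0]
    - [0,-0.04,-0.08,0]
    - [0,-0.04,-0.13,0]
    - [0,-0.04,-0.16,0]
    - [0,-0.04,-0.16,0]

```text
clock: 10.3
position: [444.5, -97.2, 239.1]
ee_rot: [-0.037, 0.999, 0.0, 0.004]
contact_force: [-0.7, 0.7, -0.6]
gripper_width: -0.0
```

```bash
python3 seat.py pics/s7.png; python3 - <<'E'
from h import *
c=wcal();im=get_image("wrist");cv2.imwrite("pics/w7.png",im[:,:,::-1])
print("pivot/lens/stop pred",[np.round(proj(c,p)) for p in ([529.5,44,133],[517,135,116],[434.8,36.8,52])])
print(c["position"],read_state()["position"])
E
```

```text
-1.0497626450823694 -88.19939591260125 [-1.13135604  0.29352693 -1.36818232]
[ 221  411   70   57 2022] [256.0553907  439.63254204] rail y 56.57871889380899 rel start (-133.5): 190.128718893809
pivot/lens/stop pred [array([412., 309.]), array([509., 291.]), array([388., 173.])]
[ 361.80295057 -103.046575    361.99259259] [442.6283019  -96.98946226 236.00059208]
```

View pics/w7.png

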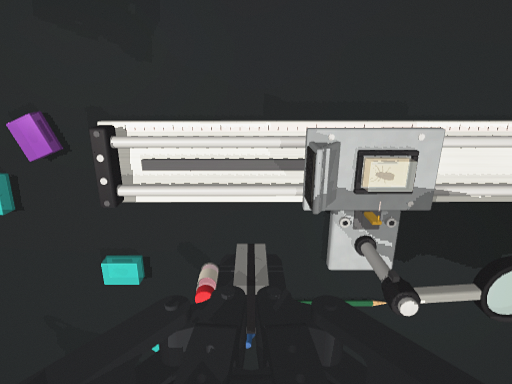

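The wrist view shows the block in its seat at (387,172), in line with the yellow pointer at (372,217). The post cap is at (407,307), the bar at (450,293) and the lens at (505,290), which agrees with the prediction to about 4 mm. Next I'll plan the lens swing with the closed finger on the bar at r = 46 mm.

```bash
cat >> h.py <<'E'
PV=np.array([530,42.,0])
def fp(phi,cl,z=121,r=46):
    u=-np.cos(phi)*RX+np.sin(phi)*RY; n=np.sin(phi)*RX+np.cos(phi)*RY
    return PV+r*u+(5+11*abs(np.sin(phi))+14.5*abs(np.cos(phi))+cl)*n+[0,0,z]
E
python3 - <<'E'
from h import *
print(fp(1.51,25)); goto(fp(1.51,25,236)); goto(fp(1.51,25))
E
```

```text
[565.27395948  93.22347776 121.        ]
shift [-1.363e-01  1.807e-01  1.000e-04] turn -0.05 clock 10.4
shift [-0.1363  0.1806  0.1151] turn -0.05 clock 10.4
```

jog_arm:
  increments:
    - [-0.03,0.04,0,0]
    - [-0.06,0.08,0,0]
    - [-0.09,0.12,0,0]
    - [-0.12,0.16,0,0]
    - [-0.136,0.181,0,0]
    - [-0.136,0.181,0,0]
    - [-0.136,0.181,0,0]

```text
clock: 11.28
position: [564.1, 92.8, 234.6]
ee_rot: [-0.037, 0.999, -0.0, -0.001]
contact_force: [-0.3, -1.1, -0.1]
gripper_width: -0.0
```

```bash
python3 - <<'E'
from h import *
c=wcal();im=get_image("wrist");cv2.imwrite("pics/w8.png",im[:,:,::-1])
im=get_image("top");cv2.imwrite("pics/t8.png",cv2.resize(im[170:280,145:345,::-1],None,fx=4,fy=4,interpolation=cv2.INTER_CUBIC))
print("pivot/lens/stop pred",[np.round(proj(c,p)) for p in ([530,42,133],[517,135,116],[434.8,36.8,52])])
goto(fp(1.51,25)); 
E
```

```text
pivot/lens/stop pred [array([181., 150.]), array([312., 138.]), array([195.,  19.])]
shift [-0.0012  0.0006  0.1145] turn -0.1 clock 11.375
```

View pics/w8.png

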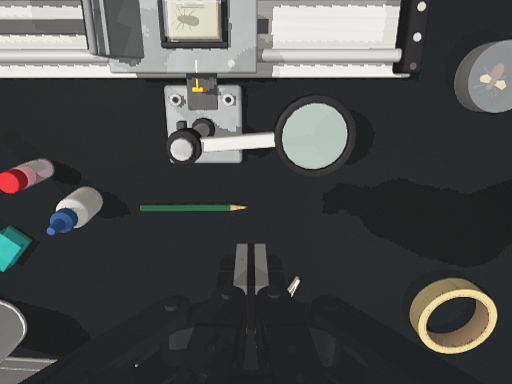

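View pics/t8.png

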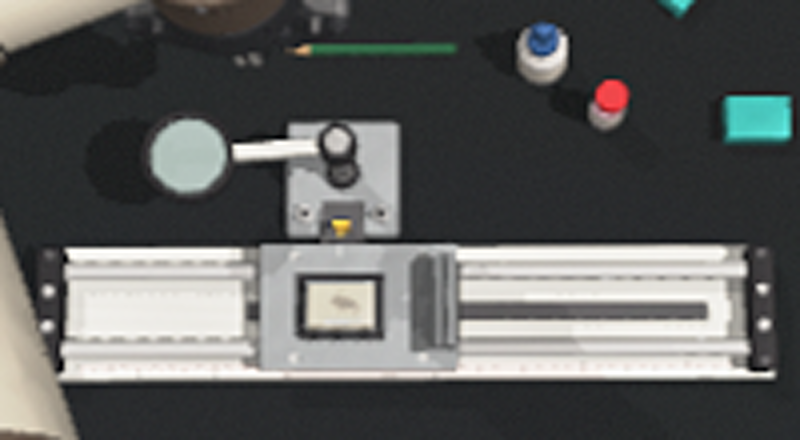

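The top view shows the seat at (341,306), in line with the pointer at (341,228), so the carriage has clicked in. In the wrist view the cap at (185,150) and lens at (315,135) match the prediction to about 4 px. I'll lower the finger beside the bar.

jog_arm:
  increments:
    - [0,0,0.03,0]
    - [0,0,0.06,0]
    - [0,0,0.09,0]
    - [0,0,0.114,0]
    - [0,0,0.114,0]
    - [0,0,0.114,0]

```text
clock: 12.12
position: [564.7, 92.3, 122.8]
ee_rot: [-0.036, 0.999, 0.0, 0.0]
contact_force: [0.1, -0.7, -0.1]
gripper_width: -0.3
```

```bash
python3 - <<'E'
from h import *
s=read_state();print(s["position"],s["contact_force"]);Rt=R.from_quat(s["ee_rot"])
for a,cl in ((1.51,5),(1.4,0),(1.25,0),(1.1,0),(.95,0),(.8,0),(.65,0),(.5,0),(.35,0),(.2,0)): print(a,(Rt.inv().apply(fp(a,cl)-s["position"])/1000).round(4))
E
```

```text
[564.72654136  92.27335104 122.80193936] [ 0.09858089 -0.68878217 -0.11201751]
1.51 [ 0.0193 -0.0003  0.0018]
1.4 [0.0282 0.0008 0.0018]
1.25 [0.0339 0.0023 0.0018]
1.1 [0.0402 0.0031 0.0018]
0.95 [0.0469 0.0028 0.0018]
0.8 [0.0539 0.0014 0.0018]
0.65 [ 0.0609 -0.0014  0.0018]
0.5 [ 0.0677 -0.0054  0.0017]
0.35 [ 0.0739 -0.0109  0.0017]
0.2 [ 0.0792 -0.0176  0.0017]
```

jog_arm:
  increments:
    - [0.01,0,0.001,0]
    - [0.019,0,0.001,0]
    - [0.024,0,0.001,0]
    - [0.028,0.001,0.001,0]
    - [0.034,0.002,0.001,0]
    - [0.04,0.003,0.001,0]
    - [0.047,0.003,0.001,0]
    - [0.054,0.001,0.001,0]
    - [0.054,0.001,0.001,0]

```text
clock: 13.25
position: [509.7, 89.0, 121.6]
ee_rot: [-0.036, 0.999, 0.0, -0.0]
contact_force: [0.4, 0.6, 1.0]
gripper_width: -0.1
```

```bash
python3 - <<'E'
from h import *
s=read_state();print(s["position"],s["contact_force"]);Rt=R.from_quat(s["ee_rot"])
for a,cl in ((.8,0),(.65,0),(.5,0),(.35,0),(.2,0),(.1,0),(0,0)): print(a,(Rt.inv().apply(fp(a,cl)-s["position"])/1000).round(4))
im=get_image("top");cv2.imwrite("pics/t9.png",cv2.resize(im[170:280,145:345,::-1],None,fx=4,fy=4,interpolation=cv2.INTER_CUBIC))
im=get_image("scene");cv2.imwrite("pics/s9.png",cv2.resize(im[110:260,220:410,::-1],None,fx=4,fy=4,interpolation=cv2.INTER_CUBIC))
E
```

```text
[509.671103    89.02887354 121.62898229] [0.42423302 0.63888362 1.02378955]
0.8 [-0.0012  0.0006  0.0006]
0.65 [ 0.0058 -0.0021  0.0006]
0.5 [ 0.0126 -0.0062  0.0006]
0.35 [ 0.0187 -0.0116  0.0006]
0.2 [ 0.024  -0.0184  0.0006]
0.1 [ 0.0269 -0.0235  0.0006]
0 [ 0.0292 -0.029   0.0007]
```

View pics/t9.png

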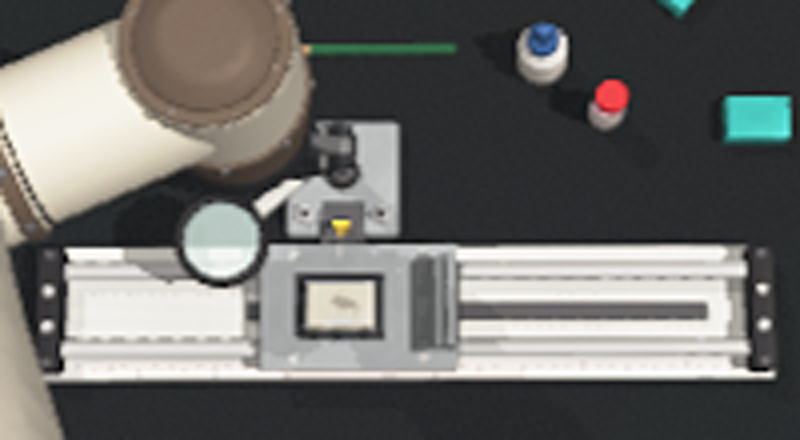

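View pics/s9.png

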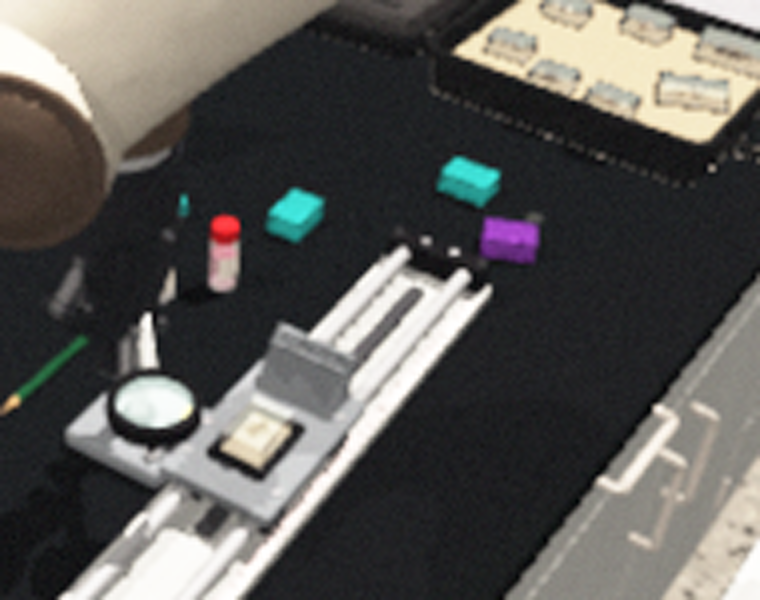

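The lens has swung to (220,240) in the top crop, about 0.75 rad. The block is undisturbed at (341,306). I'll continue the swing.

jog_arm:
  increments:
    - [0.006,-0.002,0,0]
    - [0.0125,-0.006,0,0]
    - [0.0155,-0.009,0,0]
    - [0.0185,-0.0115,0,0]
    - [0.0215,-0.015,0,0]
    - [0.024,-0.0185,0,0]
    - [0.027,-0.0235,0,0]

```text
clock: 14.22
position: [484.6, 63.5, 121.5]
ee_rot: [-0.036, 0.999, -0.0, -0.001]
contact_force: [2.0, 1.2, 0.3]
gripper_width: -0.2
```

jog_arm:
  increments:
    - [0.001,-0.0015,0,0]
    - [0.001,-0.003,0,0]

```text
clock: 14.48
position: [483.1, 60.1, 121.3]
ee_rot: [-0.036, 0.999, -0.0, -0.001]
contact_force: [-0.7, 2.0, 0.2]
gripper_width: -0.4
```

```bash
python3 - <<'E'
from h import *
s=read_state();print(s["position"],s["contact_force"]);Rt=R.from_quat(s["ee_rot"])
for a,cl in ((.1,0),(0,0)): print(a,(Rt.inv().apply(fp(a,cl)-s["position"])/1000).round(4))
im=get_image("top");cv2.imwrite("pics/t10.png",cv2.resize(im[170:280,145:345,::-1],None,fx=4,fy=4,interpolation=cv2.INTER_CUBIC))
E
```

```text
[483.12687859  60.06242826 121.28052579] [-0.70018146  2.02618876  0.19431001]
0.1 [-0.0017  0.0035  0.0003]
0 [ 0.0006 -0.002   0.0003]
```

View pics/t10.png

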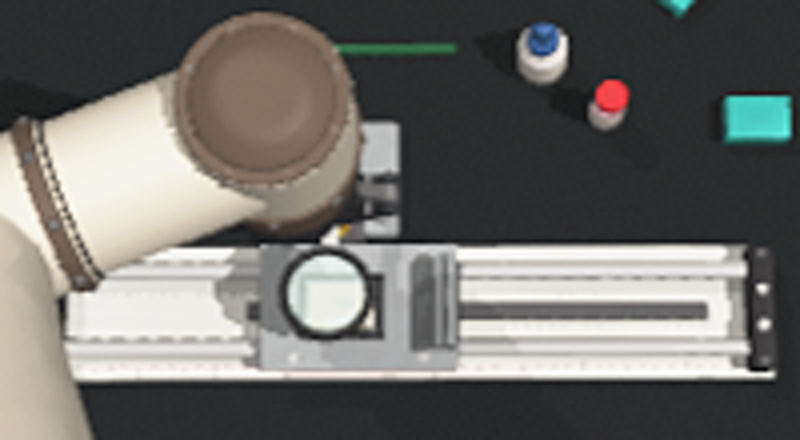

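jog_arm:
  increments:
    - [0,-0.001,0,0]
    - [0,-0.002,0,0]

```text
clock: 14.78
position: [483.1, 57.9, 121.2]
ee_rot: [-0.036, 0.999, -0.0, -0.002]
contact_force: [-1.1, 0.8, 1.1]
gripper_width: -0.0
```

jog_arm:
  increments:
    - [0,-0.001,0,0]
    - [0,-0.002,0,0]

```text
clock: 15.02
position: [483.1, 56.5, 121.2]
ee_rot: [-0.036, 0.999, 0.0, -0.002]
contact_force: [-3.4, 8.1, 2.2]
gripper_width: -0.1
```

jog_arm:
  increments:
    - [0,-0.001,0,0]
    - [0,-0.001,0,0]

```text
clock: 15.28
position: [483.1, 56.5, 121.2]
ee_rot: [-0.036, 0.999, 0.001, -0.001]
contact_force: [-1.6, 6.0, 1.5]
gripper_width: -0.2
```

The force has risen to about 8 N with no further motion, within 1.5 mm of the predicted stop. I'll back off along +y, then go up.

jog_arm:
  increments:
    - [0,0.01,0,0]
    - [0,0.025,0,0]
    - [0,0.04,0,0]
    - [0,0.04,-0.03,0]
    - [0,0.04,-0.08,0]
    - [-0.03,0.06,-0.12,0]
    - [-0.06,0.1,-0.12,0]
    - [-0.09,0.14,-0.12,0]
    - [-0.09,0.14,-0.12,0]

```text
clock: 16.4
position: [564.2, 205.4, 239.9]
ee_rot: [-0.037, 0.999, 0.001, -0.002]
contact_force: [-0.4, 0.1, -0.8]
gripper_width: -0.2
```

```bash
python3 - <<'E'
from h import *
s=read_state();print(s["position"],s["contact_force"],s["clock"])
im=get_image("top");cv2.imwrite("pics/t11.png",cv2.resize(im[170:280,145:345,::-1],None,fx=4,fy=4,interpolation=cv2.INTER_CUBIC))
im=get_image("scene");cv2.imwrite("pics/s11.png",cv2.resize(im[110:260,220:410,::-1],None,fx=4,fy=4,interpolation=cv2.INTER_CUBIC))
c=calibration("top")
for p in ([434.8,37,116],[434.8,35,116]): print(((np.array(proj(c,p))-[145,170]+.5)*4-.5).round(1))
E
```

```text
[564.17810433 205.39557629 239.92232039] [-0.40038694  0.13188995 -0.75246915] 16.4
[332.7 294. ]
[335.9 294.2]
```

View pics/t11.png

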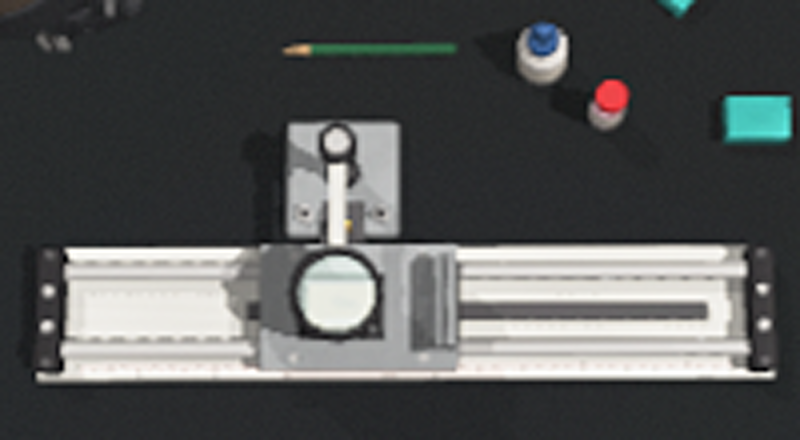

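View pics/s11.png

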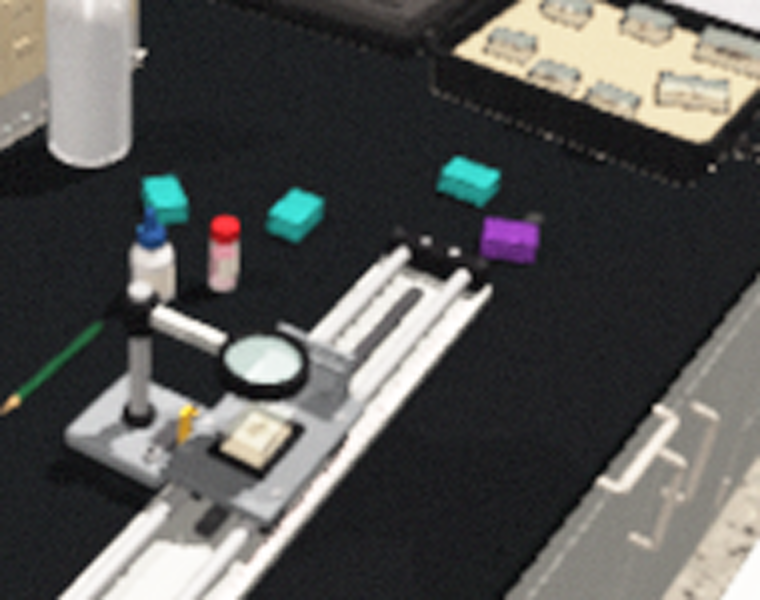

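The lens is at (336,293), against a predicted (336,294). The block lies flat in its seat, in line with the pointer, and the bystanders stand where they were. The arm is clear, so I'm handing in the job.

```bash
python3 -c "
from bench import *
s=read_state();print(s['joint_vel'].round(3),s['contact_force'])
print(job_done())"
```

```text
[-0.015 -0.026 -0.018  0.003  0.001  0.002] [-0.19249528 -0.49647696 -0.21242884]
the job is handed in; nothing more can be done
None
```

The job is handed in at about 16.5 s of the 59 s allowed. The carriage is clicked into its stop and the lens arm is against its stop with the lens over the block.

- **Carriage:** I pushed it about 190 mm with the closed fingertip on the rubber pad. The push fell to about 0 N over the last 4 mm. A further nudge then met about 8 N with no motion, so it is held in the notch. In the top view the seat lines up with the yellow pointer.
- **Lens arm:** I swung it by its bar until it met 6–8 N at the stop. The lens then showed within 1 px of its predicted position in the 4× enlarged top view.
- **Block and bystanders:** In the last pictures the block lies flat in its seat. The vial, bottle and pencil are where they were. The disc was outside the last crops, but the arm never went near it.
- **Disagreement:** My first estimate of the carriage travel was 195 mm, and the scene view showed about 190 mm at the click. That is within the few millimetres of error in the calibration and views, so I relied on the force signature and the pointer. The pictures alone could not confirm the 2 mm tolerance.

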